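# Strip the hanging board and pack the pump spares

### The job

Clear the spares for the gas generator into the long shallow metal tray. Lay all the heavy pump-head castings flat on the tray's floor first; then take every aluminium hanger off its screw (lift it until the keyhole's wide opening is over the screw head and draw it off, never wrenching it against the screw) and stand it upright on its foot on top of the castings, inside the tray. Leave the other things on the bench where they are.

Things in the scene. Friction and masses are not known exactly. Their poses are not given: they have to be found in the camera images.
- hanger1_mid (a point): Middle of hanger 1 (may be absent): J-shaped, bare aluminium, 52 mm deep (x), 42 wide (y), 80 high, 0.11 kg, hung on screw 1; z up, x into the board. In mm from this point: flat underside z -40; back plate 4 thick, rear face x +26; foot 4 thick, x -26 to +22; grip fin rising from the foot: 10 thick at y 0, x -26 to +2, top z +35. Keyhole: see screws. It stands by itself on its foot.
- hanger2_mid (a point): Middle of hanger 2 (may be absent): J-shaped, bare aluminium, 52 mm deep (x), 42 wide (y), 80 high, 0.11 kg, hung on screw 2; z up, x into the board. In mm from this point: flat underside z -40; back plate 4 thick, rear face x +26; foot 4 thick, x -26 to +22; grip fin rising from the foot: 10 thick at y 0, x -26 to +2, top z +35. Keyhole: see screws. It stands by itself on its foot.
- hanger3_mid (a point): Middle of hanger 3 (may be absent): J-shaped, bare aluminium, 52 mm deep (x), 42 wide (y), 80 high, 0.11 kg, hung on screw 3; z up, x into the board. In mm from this point: flat underside z -40; back plate 4 thick, rear face x +26; foot 4 thick, x -26 to +22; grip fin rising from the foot: 10 thick at y 0, x -26 to +2, top z +35. Keyhole: see screws. It stands by itself on its foot.
- hanger4_mid (a point): Middle of hanger 4 (may be absent): J-shaped, bare aluminium, 52 mm deep (x), 42 wide (y), 80 high, 0.11 kg, hung on screw 4; z up, x into the board. In mm from this point: flat underside z -40; back plate 4 thick, rear face x +26; foot 4 thick, x -26 to +22; grip fin rising from the foot: 10 thick at y 0, x -26 to +2, top z +35. Keyhole: see screws. It stands by itself on its foot.
- screw1 (a point): Centre of screw 1's head, 108 mm over the bench: 14 across, 6 to 10 mm out from the board, shank 6; x into the board. Hanger's keyhole, in mm from hanger's middle: opening 22 x 22 from z -11 to +11, above it a slot 10 wide ending at z +28, where the shank sits when hung. Raised 25 mm, the opening is centred on the head and the hanger pulls off along its -x, 15 mm or more.
- screw2 (a point): Centre of screw 2's head, 108 mm over the bench: 14 across, 6 to 10 mm out from the board, shank 6; x into the board. Hanger's keyhole, in mm from hanger's middle: opening 22 x 22 from z -11 to +11, above it a slot 10 wide ending at z +28, where the shank sits when hung. Raised 25 mm, the opening is centred on the head and the hanger pulls off along its -x, 15 mm or more.
- screw3 (a point): Centre of screw 3's head, 108 mm over the bench: 14 across, 6 to 10 mm out from the board, shank 6; x into the board. Hanger's keyhole, in mm from hanger's middle: opening 22 x 22 from z -11 to +11, above it a slot 10 wide ending at z +28, where the shank sits when hung. Raised 25 mm, the opening is centred on the head and the hanger pulls off along its -x, 15 mm or more.
- screw4 (a point): Centre of screw 4's head, 108 mm over the bench: 14 across, 6 to 10 mm out from the board, shank 6; x into the board. Hanger's keyhole, in mm from hanger's middle: opening 22 x 22 from z -11 to +11, above it a slot 10 wide ending at z +28, where the shank sits when hung. Raised 25 mm, the opening is centred on the head and the hanger pulls off along its -x, 15 mm or more.
- board: Fixed upright grey hanging board, 300 mm wide (its y), 140 mm high, 14 mm thick; origin on the bench at the middle of its face; its x points into the board, the face with four screws (66 mm apart) looks along -x. Its 90 mm foot is behind the face.
- casting1_mid (a point): The middle (25 mm over its underside) of casting 1 (absent in some starts; all are alike): a heavy dark steel pump-head block, 56 mm in its x, 74 mm in its y, 50 mm high, 0.7 kg, flat top with two bores and shallow fins on the two y ends. Lies flat loose on the bench; z is up.
- casting2_mid (a point): The middle (25 mm over its underside) of casting 2 (absent in some starts; all are alike): a heavy dark steel pump-head block, 56 mm in its x, 74 mm in its y, 50 mm high, 0.7 kg, flat top with two bores and shallow fins on the two y ends. Lies flat loose on the bench; z is up.
- casting3_mid (a point): The middle (25 mm over its underside) of casting 3 (absent in some starts; all are alike): a heavy dark steel pump-head block, 56 mm in its x, 74 mm in its y, 50 mm high, 0.7 kg, flat top with two bores and shallow fins on the two y ends. Lies flat loose on the bench; z is up.
- tray: Fixed shallow open metal tray, outside 94 mm in its x, 260 mm in its y, 35 mm high, walls and floor 5 mm thick (inside 84 x 250 mm). Origin under its centre, on the bench. Three castings fit in it side by side along its y, each with its 74 mm side along the tray's y.
- vial: Bystander, to be left alone: small brown glass vial, 30 mm across, 50 high, amid the castings; origin at its underside (tools: middle).
- fitting: Bystander, to be left alone: small brass fitting, 34 mm across, 38 high, amid the castings; origin at its underside (tools: middle).
- driver: Bystander, to be left alone: screwdriver lying beyond the tray, 170 mm; origin at its underside (tools: middle).
- reagent: Bystander, to be left alone: brown reagent bottle, 60 mm across, 120 high, beyond the castings; origin at its underside (tools: middle).
- spanner: Bystander, to be left alone: spanner lying beyond the castings, 150 mm; origin at its underside (tools: middle).
- beaker: Bystander, to be left alone: glass beaker, 60 mm across, 70 high, beside the bottle; origin at its underside (tools: middle).

How it is judged:
By the outcome, as a careful person would: the job done as asked, in the order asked, and still so for the second after the job is handed in, with the robot touching nothing.
Of hanger1, hanger2, hanger3, hanger4 only 2 to 3 are there at a start; the rules pass over those that are not, and their reading is None.
Of casting1, casting2, casting3 only 2 to 3 are there at a start; the rules pass over those that are not, and their reading is None.
At some moment in a run one of casting1, casting2, casting3 may be knocked a few centimetres aside while the robot is not near it.
It also fails if it takes over 210 s, if anything falls off the work surface, if the arm or the gripper's body presses on something with over 40 N, if the wrist force passes 120 N, or if a joint passes its speed limit or range.

### The arm

A 6-joint arm with a two-finger parallel gripper is mounted at the origin on the work surface. World frame = base frame: x ahead of the robot, y to its left, z up, the work surface at z = 0. Lengths are in m, angles in rad, forces in N, time in s.
With the tool pointing down it reaches from about 0.4 to 0.825 m from the base axis. Payload 7 kg.
Tool frame: the origin (TCP) lies midway between the tips of the shut fingers; the grasp point (between the pads) lies 19 mm behind it; z points along the fingers, y is the line along which they close (so a half turn about z gives the same grasp; the last joint's range is limited). The gripper opens to 88 mm and grips with 3 to 60 N. Pads are 19 mm wide; open, the fingers measure 130 mm over their backs; the gripper's body (78 mm by 193 mm) begins 47 mm behind the grasp point.
Start: joints at [1.535, 0.359, 0.012, 0, -1.224, -0.288], TCP at [0.215, 0.64, 0.227] pointing down, gripper open.
Joint ranges: [-3.07, 3.07], [-1.43, 2.12], [-1.02, 1.25], [-3.03, 1.67], [-3.05, -0], [-3.03, 3.03]. Speed limits (rad/s): [2.39, 2.39, 3.01, 3.14, 3.14, 3.14].

### API

Orientations are given as [roll, pitch, yaw] about the fixed x, y, z axes, in that order (R = Rz(yaw) Ry(pitch) Rx(roll)).
In Python, from station import arm gives the robot as it stands.
- The arm moves only by the tool servo_tool, never from a script. Its argument "deltas" is a list of rows, each a list of 7 numbers: the closure, from -1 (fully open) to 1 (shut), then the shift along the tool's x, y, z in mm, then the turn, a rotation vector about the tool's x, y, z in degrees. In form: [[gripper, x, y, z, ax, ay, az], ...]. A call has 1 to 20 rows; each row shifts and turns the commanded pose from where the row before left it, along the tool's axes as they then stand; what a row does not reach is not made up. A row lasts 1/12 s, in which the tool goes at most 41.7 mm and 7.16 degrees, less where a joint would pass 70% of its speed; a pose out of reach is approached as far as the arm can. A call is refused whole if a number of a shift passes 41.7 or a number of a turn 7.16, either way. A call with a gripper value outside its range is refused whole. The fingers move at their own pace and stop on an object; "squeeze" is the grip in N (left out, the last holds). Time passes only in rows, so rows that do not move let the fingers close. It gives the time, the measured TCP pose, the force, the opening and the grip force at its end, in the units of the state.
- arm.get_state(): the state, without advancing time (a new reading comes with each control period).
- arm.grab_frame(name): name is "scene" or "side" or "wrist"; returns a dict with "color" (480x640x3 uint8, red, green, blue), "K" (3x3 intrinsics, pixels), "distortion" ([k1, k2, p1, p2, k3] as OpenCV has them; the pictures are not rectified), "position" and "orientation" of the camera in the world. Camera axes: x right, y down, z forward; pixel columns grow to the right and rows downward; lengths in m; the calibration is good to about 2 mm. A picture is of the moment at which its call begins. There is no depth.
- arm.job_done(): hands the job in; it is judged then, once.
Trained networks look in a picture, given as the dict that the camera call returned (one of the last four; its "shot" number tells which), for a name from the list of things; names that differ only in an ending like _2 or _b are one class to them, and where a whole thing is asked for, a point or a joint stands for the part that bears it (a point fixed in the world has none). Each returns a list of dicts, best first, with "conf" (0 to 1); they miss things now and then, are a little off and sometimes report something else, mostly with a low value. They report only what shows in the picture. A call takes as long as a camera call.
- arm.recognise(query, picture): "at" ([x, y, z] in m, in the coordinates of the camera as it stood for that picture, good to about 4 mm: the middle of the surface that is visible of it).
The state is a dict: "t": time; "q": joint angles; "qd": joint speeds; "joint_efforts": joint torques, N m; "eef_pos": TCP position; "ee_rot": TCP orientation; "force": force on the tool from outside, world axes, zero at the start; "moment": the same for the moment, N m; "width": finger opening in m; "gripper_force": force on a finger pad.
Only numpy, scipy, OpenCV 4.12 (cv2) and the standard library are available. Lean on these libraries where they do the work, as an engineer would, in place of code of your own. Each camera call takes 0.05 s, during which the arm holds its last target. There are 200 camera calls.

## Working session

There is one attempt and no reset: what is moved stays moved. The work goes in short steps, Python scripts to look and compute and a tool call to move; the robot and the scene stay as the last step left them, time stands still between calls to the robot, and variables do not carry over. Pictures are saved under pics/ and viewed, at most 14 in all, crops included, and the job is handed in when it is done.

Besides the shell and the picture viewer there is one more tool, called after "Emit:" as name([rows], argument=value, ...), one row to a line, values as JSON. servo_tool: Moves the arm, as the interface text tells. Its arguments: {"type":"object","properties":{"deltas":{"type":"array","items":{"type":"array","items":{"type":"number"}}},"squeeze":{"type":"number"}},"required":["deltas"]}

```bash
mkdir -p pics; ls; cat > h.py <<'E'
import numpy as np, cv2
from scipy.spatial.transform import Rotation as R
from station import arm
def rot(o):
    o=np.array(o)
    return o if o.shape==(3,3) else R.from_euler('xyz',o).as_matrix()
def save(f,name): cv2.imwrite('pics/'+name,f['color'][:,:,::-1])
def w(f,p): return rot(f['orientation'])@np.array(p)+np.array(f['position'])
def px(f,uv,z):
    n=cv2.undistortPoints(np.array([[uv]],float),np.array(f['K']),np.array(f['distortion']))[0,0]
    d=rot(f['orientation'])@np.array([n[0],n[1],1]);c=np.array(f['position'])
    return c+d*(z-c[2])/d[2]
def proj(f,P):
    Rm=rot(f['orientation']).T; t=-Rm@np.array(f['position'])
    return cv2.projectPoints(np.array(P,float).reshape(-1,1,3),cv2.Rodrigues(Rm)[0],t,np.array(f['K']),np.array(f['distortion']))[0][:,0]
E
python3 - <<'E'
from h import *
s=arm.get_state();print(s)
for n in ['scene','side']:
    f=arm.grab_frame(n);save(f,n+'0.png');print(n,f['position'],f['orientation'])
    for q in ['hanger1_mid','screw1','board','casting1_mid','tray','vial','fitting','reagent','beaker']:
        for r in arm.recognise(q,f):
            if r['conf']>.3: print(q,round(r['conf'],2),w(f,r['at']).round(3),r.get('name',''))
E
```

```text
pics
{'t': 0.0, 'q': array([ 1.53507752e+00,  3.59421631e-01,  1.10770806e-02, -3.83822698e-04,
       -1.22405747e+00, -2.88106301e-01]), 'qd': array([-0.00095582, -0.00108085,  0.0007822 ,  0.00062337, -0.00022167,
        0.00025049]), 'joint_efforts': array([-3.04603818e-04, -5.82714272e+01,  2.93052453e+01,  6.99722573e+00,
        6.85457155e-03, -1.72159080e-04]), 'eef_pos': array([0.21463664, 0.63946907, 0.22560206]), 'ee_rot': array([ 3.13995061e+00, -1.10342570e-04, -3.23955743e-01]), 'force': array([-0.04962668, -0.35027275,  1.01441661]), 'moment': array([-0.01789041,  0.0608758 ,  0.053564  ]), 'gripper_force': 0.0, 'width': 0.08733346060067441}
scene [1.04583626 0.14309985 0.80871391] [-2.5603707   0.01110812  1.84116004]
hanger1_mid 0.56 [0.635 0.278 0.069] 
hanger1_mid 0.45 [ 0.72  -0.324  0.024] 
screw1 0.92 [0.546 0.312 0.048] 
board 0.79 [0.544 0.308 0.046] 
casting1_mid 0.59 [0.503 0.085 0.046] 
casting1_mid 0.36 [ 0.773 -0.153  0.08 ] 
tray 0.74 [ 0.531 -0.293  0.004] 
vial 0.58 [ 0.557 -0.036  0.043] 
fitting 0.82 [ 0.652 -0.034  0.031] 
reagent 0.71 [ 0.774 -0.152  0.08 ] 
beaker 0.96 [ 0.781 -0.075  0.042] 
beaker 0.56 [0.633 0.278 0.07 ] 
beaker 0.48 [0.547 0.309 0.046] 
side [ 0.52871197 -0.75604647  0.57413044] [-2.1047555   0.01116135 -0.11588501]
hanger1_mid 0.94 [0.626 0.267 0.072] 
screw1 0.59 [0.497 0.259 0.086] 
board 0.97 [0.499 0.261 0.083] 
board 0.41 [0.59  0.072 0.042] 
casting1_mid 0.92 [0.492 0.063 0.038] 
tray 0.82 [ 0.54  -0.291  0.007] 
vial 0.66 [ 0.549 -0.043  0.033] 
fitting 0.59 [ 0.643 -0.039  0.016] 
reagent 0.65 [ 0.758 -0.189  0.069] 
beaker 0.74 [ 0.771 -0.056  0.059]
```

View pics/scene0.png

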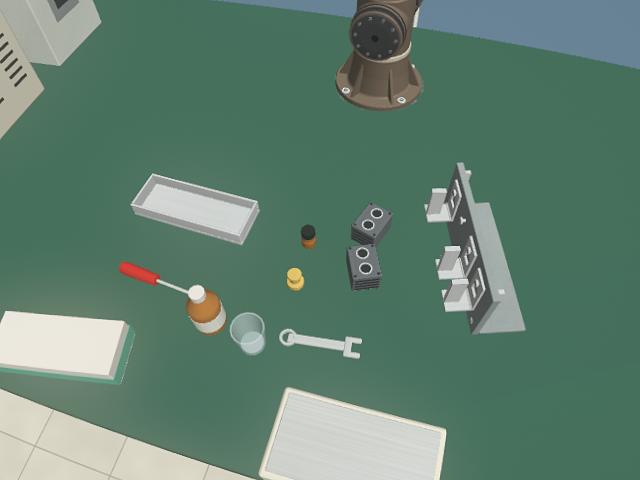

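View pics/side0.png

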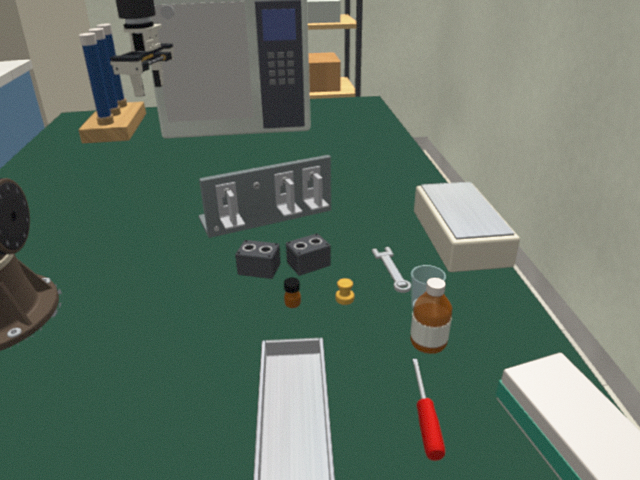

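Scene view: two castings at about (371,222) and (364,266), three hangers on the board (438,205), (450,262), (458,293) with an empty screw at (463,220), and the tray with corners at about (152,177), (258,208), (243,240), (133,208). The side view agrees.

```bash
python3 - <<'E'
from h import *
f=arm.grab_frame('scene')
for n,uv,z in [('t1',(152,177),.035),('t2',(258,208),.035),('t3',(243,240),.035),('t4',(133,208),.035),('c1',(372,220),.05),('c2',(364,258),.05)]: print(n,px(f,uv,z).round(3))
a=f['color'][195:300,335:410]; b=f['color'][150:340,415:530]
cv2.imwrite('pics/a.png',cv2.resize(a,None,fx=5.6,fy=5.6,interpolation=cv2.INTER_CUBIC)[:,:,::-1])
cv2.imwrite('pics/b.png',cv2.resize(b,None,fx=3.1,fy=3.1,interpolation=cv2.INTER_CUBIC)[:,:,::-1])
A=cv2.imread('pics/a.png');B=cv2.imread('pics/b.png');print(A.shape,B.shape)
h=589;C=np.hstack([A[:586],B[:586]]);print(C.shape);cv2.imwrite('pics/ab.png',C[:, :800])
w_=arm.grab_frame('wrist');print(w_['position'],rot(w_['orientation'])[:,2],arm.get_state()['eef_pos'],w_['K'])
s=arm.get_state();T=rot(s['ee_rot']);print(T.T@(np.array(w_['position'])-s['eef_pos']),T.T@rot(w_['orientation']))
E
```

```text
t1 [ 0.493 -0.414  0.035]
t2 [ 0.515 -0.153  0.035]
t3 [ 0.598 -0.155  0.035]
t4 [ 0.583 -0.414  0.035]
c1 [0.494 0.084 0.05 ]
c2 [0.585 0.088 0.05 ]
(588, 420, 3) (589, 356, 3)
(586, 776, 3)
[0.28656252 0.61549896 0.38513867] [-0.26625554  0.08854561 -0.95982689] [0.21477283 0.63988774 0.22654713] [[334.28719102   0.         317.98813492]
 [  0.         334.28719102 239.91281168]
 [  0.           0.           1.        ]]
[ 0.07582193  0.00028611 -0.15859005] [[ 1.61327069e-04 -9.59821685e-01 -2.80610597e-01]
 [ 9.99999728e-01 -4.72223870e-05  7.36437249e-04]
 [-7.20099543e-04 -2.80610639e-01  9.59821416e-01]]
```

View pics/ab.png

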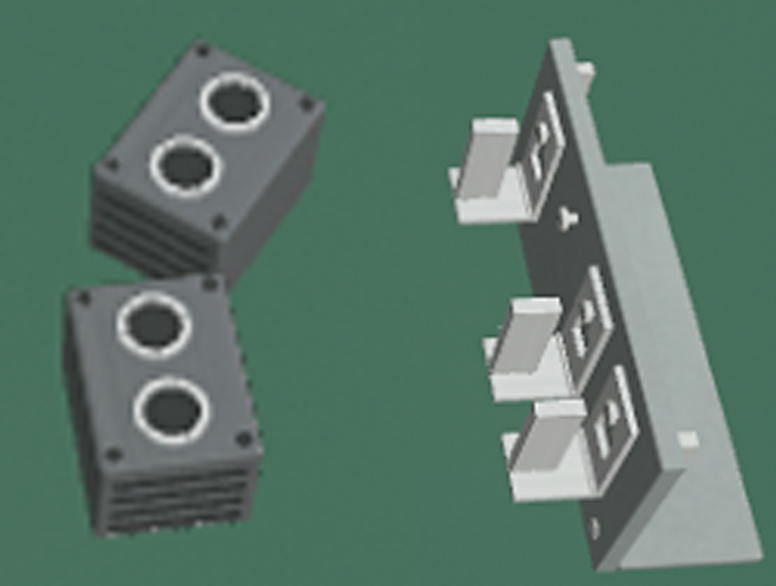

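```bash
cat >> h.py <<'E'
def to(p,yaw):
    "turn about tool z (deg, first), then shift in tool axes (mm)"
    s=arm.get_state();T=rot(s['ee_rot']);y0=np.arctan2(T[1,0],T[0,0])
    d=(yaw-y0+np.pi/2)%np.pi-np.pi/2
    y=y0+d; d3=np.array(p)-s['eef_pos']
    Tx=np.array([np.cos(y),np.sin(y),0]);Ty=np.array([np.sin(y),-np.cos(y),0])
    print('turn az',round(-np.degrees(d),1),'shift',[round(1000*float(v),1) for v in (d3@Tx,d3@Ty,-d3[2])],'q6',round(s['q'][5],2))
E
python3 - <<'E'
from h import *
f=arm.grab_frame('scene')
def poly(c,s,o,z): return np.array([px(f,(x/s+o[0],y/s+o[1]),z) for x,y in c])
A=poly([(200,42),(322,105),(222,240),(93,168)],5.6,(335,195),.05);B=poly([(67,292),(220,275),(258,455),(97,475)],5.6,(335,195),.05)
for P in(A,B):
    print(P[:,:2].round(3).tolist(),P.mean(0).round(3),[np.linalg.norm(P[i]-P[i-1]).round(3) for i in range(4)])
bo=(415-420/3.1,150)
print('board top',poly([(552,40),(660,470)],3.1,bo,.14).round(3))
print('fin tops',poly([(473,119),(518,120),(514,298),(560,299),(540,401),(585,401)],3.1,bo,.118).round(3))
for y in [(.5,.0)]: to((.48,.07,.20),np.pi)
E
```

```text
[[0.451, 0.072], [0.468, 0.121], [0.535, 0.098], [0.517, 0.048]] [0.493 0.085 0.05 ] [np.float64(0.07), np.float64(0.052), np.float64(0.071), np.float64(0.054)]
[[0.57, 0.051], [0.549, 0.101], [0.616, 0.128], [0.637, 0.078]] [0.593 0.089 0.05 ] [np.float64(0.072), np.float64(0.054), np.float64(0.072), np.float64(0.054)]
board top [[0.382 0.224 0.14 ]
 [0.666 0.311 0.14 ]]
fin tops [[0.44  0.186 0.118]
 [0.433 0.213 0.118]
 [0.565 0.227 0.118]
 [0.559 0.253 0.118]
 [0.628 0.249 0.118]
 [0.622 0.273 0.118]]
turn az -18.6 shift [265.2, 569.9, 26.6] q6 -0.29
```

Emit:
servo_tool([
  [-1,0,0,0,0,0,-6.2],
  [-1,0,0,0,0,0,-6.2],
  [-1,0,0,0,0,0,-6.2],
  [-1,16.6,35.6,1.7,0,0,0],
  [-1,16.6,35.6,1.7,0,0,0],
  [-1,16.6,35.6,1.7,0,0,0],
  [-1,16.6,35.6,1.7,0,0,0],
  [-1,16.6,35.6,1.7,0,0,0],
  [-1,16.6,35.6,1.7,0,0,0],
  [-1,16.6,35.6,1.7,0,0,0],
  [-1,16.6,35.6,1.7,0,0,0],
  [-1,16.6,35.6,1.7,0,0,0],
  [-1,16.6,35.6,1.7,0,0,0],
  [-1,16.6,35.6,1.7,0,0,0],
  [-1,16.6,35.6,1.7,0,0,0],
  [-1,16.6,35.6,1.7,0,0,0],
  [-1,16.6,35.6,1.7,0,0,0],
  [-1,16.6,35.6,1.7,0,0,0],
  [-1,16.6,35.6,1.7,0,0,0],
  [-1,0,0,0,0,0,0],
], squeeze=50)

```text
t: 2.82
eef_pos: [0.4822, 0.0655, 0.1991]
ee_rot: [3.141, 0.0, -0.004]
force: [-0.8, 1.2, -0.1]
width: 0.0878
gripper_force: 0.0
```

```bash
python3 - <<'E'
from h import *
f=arm.grab_frame('wrist');save(f,'w1.png');np.savez('w1.npz',**{k:np.array(v) for k,v in f.items()})
for q in ['casting1_mid','hanger1_mid','screw1','vial','fitting']:
    for r in arm.recognise(q,f):
        if r['conf']>.3: print(q,round(r['conf'],2),w(f,r['at']).round(3))
print(arm.get_state()['q'].round(2))
E
```

```text
casting1_mid 0.67 [ 0.547 -0.033  0.054]
casting1_mid 0.62 [0.497 0.081 0.056]
casting1_mid 0.45 [0.511 0.266 0.096]
hanger1_mid 0.94 [0.622 0.265 0.069]
hanger1_mid 0.31 [0.516 0.263 0.089]
screw1 0.9 [0.515 0.264 0.091]
vial 0.97 [ 0.547 -0.03   0.052]
fitting 0.72 [ 0.64  -0.028  0.036]
fitting 0.71 [ 0.538 -0.217  0.007]
[ 0.55  0.06 -0.43 -0.   -1.07  1.02]
```

View pics/w1.png

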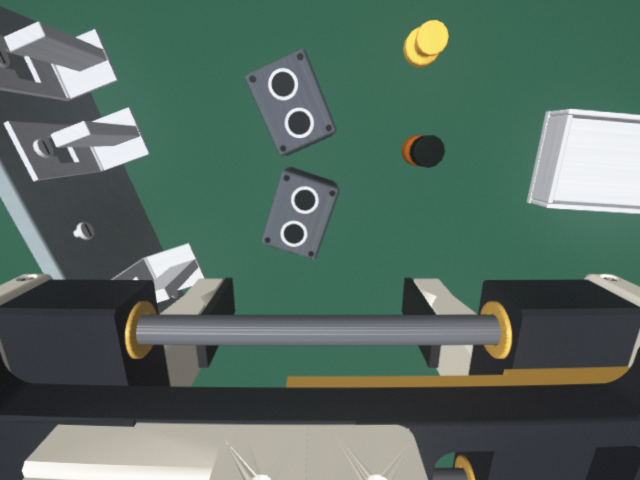

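```bash
python3 - <<'E'
from h import *
f=dict(np.load('w1.npz'))
for n,b,c in [('A',[(305,200),(294,233.5)],[(290,169),(338,188),(313,258),(263,241)]),('B',[(283,84),(299.5,123)],[(302,51),(335,131),(284,154),(247,77)])]:
    p=[px(f,u,.05) for u in b]; m=(p[0]+p[1])/2; d=p[1]-p[0]
    P=np.array([px(f,u,.05) for u in c]);(cx,sz,an)=cv2.minAreaRect(P[:,:2].astype(np.float32)*1000)
    print(n,m.round(4),np.degrees(np.arctan2(d[1],d[0])).round(1),np.linalg.norm(d).round(3),'rect',cx,sz,an)
print('tray near corners',[px(f,u,.035).round(3) for u in [(552,110),(530,205)]])
to((.594,.09,.20),np.radians(22-180))
E
```

```text
A [0.4904 0.0822 0.05  ] 161.2 0.034 rect (492.60986328125, 81.16545104980469) (50.9817008972168, 73.20095825195312) 69.93502044677734
B [0.5902 0.0873 0.05  ] -157.0 0.034 rect (589.64794921875, 86.94963073730469) (70.6072998046875, 50.84895324707031) 23.61151123046875
tray near corners [array([ 0.588, -0.152,  0.035]), array([ 0.499, -0.146,  0.035])]
turn az -21.9 shift [112.0, 25.3, -0.4] q6 1.02
```

Emit:
servo_tool([
  [-1,0,0,0,0,0,-5.8],
  [-1,0,0,0,0,0,-5.8],
  [-1,0,0,0,0,0,-5.8],
  [-1,0,0,0,0,0,-5.8],
  [-1,27,5.6,0,0,0,0],
  [-1,27,5.6,0,0,0,0],
  [-1,27,5.6,0,0,0,0],
  [-1,27,5.6,0,0,0,0],
  [-1,0,0,30,0,0,0],
  [-1,0,0,30,0,0,0],
  [-1,0,0,30,0,0,0],
  [-1,0,0,30,0,0,0],
  [-1,0,0,20,0,0,0],
  [-1,0,0,15,0,0,0],
  [-1,0,0,11,0,0,0],
  [-1,0,0,0,0,0,0],
  [-1,0,0,0,0,0,0],
])

```text
t: 4.53
eef_pos: [0.5888, 0.0935, 0.0334]
ee_rot: [3.141, 0.001, 0.407]
force: [0.1, -1.1, 1.1]
width: 0.0876
gripper_force: 0.0
```

```bash
python3 - <<'E'
from h import *
f=arm.grab_frame('wrist');save(f,'w2.png');to((.590,.087,.033),np.radians(23));print(arm.get_state()['eef_pos'],arm.get_state()['force'])
E
```

```text
turn az 0.3 shift [-2.0, 6.2, 1.2] q6 1.49
[0.58943106 0.09347963 0.03421473] [0.48213032 1.52912414 0.49172469]
```

View pics/w2.png

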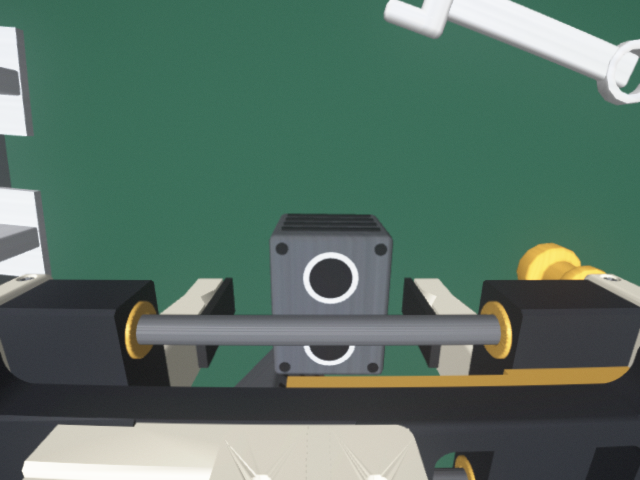

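The casting (cols 272–390) is straight between the fingers (mid column 319). It sits about 6 mm to +y, so I'll centre on it and grip.

Emit:
servo_tool([
  [-1,-2,6,1,0,0,0],
  [-1,0,0,0,0,0,0],
  [0,0,0,0,0,0,0],
  [1,0,0,0,0,0,0],
  [1,0,0,0,0,0,0],
  [1,0,0,0,0,0,0],
  [1,0,0,0,0,0,0],
  [1,0,0,0,0,0,0],
  [1,0,0,0,0,0,0],
  [1,0,0,0,0,0,0],
  [1,0,0,0,0,0,0],
], squeeze=50)

```text
t: 5.5
eef_pos: [0.5894, 0.0864, 0.0324]
ee_rot: [-3.141, -0.0, 0.406]
force: [-1.0, 1.2, 2.5]
width: 0.0556
gripper_force: 50.0
```

Emit:
servo_tool([
  [1,0,0,-20,0,0,0],
  [1,0,0,-30,0,0,0],
  [1,0,0,-35,0,0,0],
  [1,0,0,-35,0,0,6.9],
  [1,0,0,-30,0,0,6.9],
  [1,0,0,0,0,0,6.9],
  [1,0,0,0,0,0,6.9],
  [1,0,0,0,0,0,6.9],
  [1,0,0,0,0,0,6.9],
  [1,0,0,0,0,0,6.9],
  [1,0,0,0,0,0,6.9],
  [1,0,0,0,0,0,6.9],
  [1,0,0,0,0,0,6.9],
  [1,0,0,0,0,0,6.9],
  [1,0,0,0,0,0,6.9],
  [1,0,0,0,0,0,6.9],
  [1,0,0,0,0,0,6.9],
  [1,0,0,0,0,0,6.9],
  [1,0,0,0,0,0,6.9],
  [1,0,0,0,0,0,6.9],
])

```text
t: 7.17
eef_pos: [0.5883, 0.0859, 0.1807]
ee_rot: [3.139, -0.001, -1.648]
force: [0.9, 0.9, -6.1]
width: 0.0554
gripper_force: 50.0
```

```bash
python3 - <<'E'
from h import *
to((.54,-.13,.18),np.radians(-94));print(arm.get_state()['width'],arm.get_state()['force'])
E
```

```text
turn az -0.4 shift [218.8, 33.1, 0.7] q6 -0.55
0.05538956197794854 [ 0.93073026  0.90192132 -6.06670788]
```

Emit:
servo_tool([
  [1,20,3,0,0,0,0],
  [1,30,4,0,0,0,0],
  [1,30,5,0,0,0,0],
  [1,30,5,0,0,0,0],
  [1,30,5,0,0,0,0],
  [1,30,5,0,0,0,0],
  [1,30,4,0,0,0,0],
  [1,19,2,0,0,0,0],
  [1,0,0,0,0,0,0],
  [1,0,0,0,0,0,0],
])

```text
t: 8.0
eef_pos: [0.5397, -0.1309, 0.1811]
ee_rot: [3.139, 0.0, -1.644]
force: [0.3, 1.1, -6.2]
width: 0.0555
gripper_force: 50.0
```

```bash
python3 - <<'E'
from h import *
f=arm.grab_frame('wrist');save(f,'w3.png');np.savez('w3.npz',**{k:np.array(v) for k,v in f.items()})
E
```

```text
(no output)
```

View pics/w3.png

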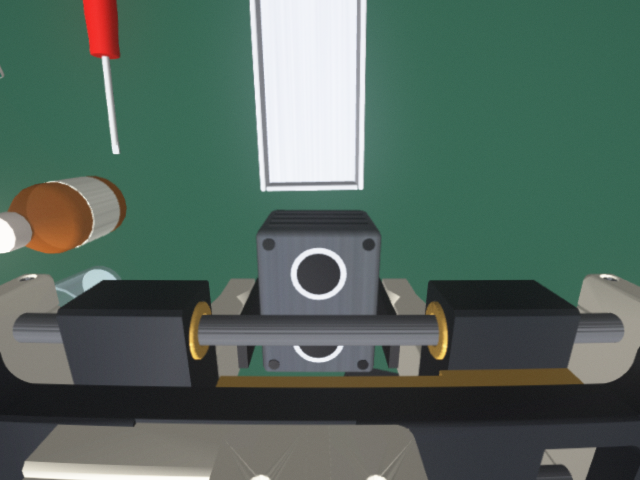

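The casting is held straight. The near end of the tray has its rim corners at (260,191) and (364,189), and its sides run up to (251,5) and (367,5).

```bash
python3 - <<'E'
from h import *
f=dict(np.load('w3.npz'))
P=[px(f,u,.035) for u in [(260,191),(364,189),(251,5),(367,5)]]
for p in P: print(p.round(4))
n=(P[0]+P[1])/2; far=(P[2]+P[3])/2; d=(n-far)[:2]; d/=np.linalg.norm(d)
print('yaw',np.degrees(np.arctan2(-d[0],d[1])),'edge yaw',np.degrees(np.arctan2(*(P[0]-P[1])[1::-1])))
c=n[:2]-.13*d;print('centre',c,'slots',c-.0395*d,c+.0395*d)
E
```

```text
[ 0.5895 -0.1684  0.035 ]
[ 0.4949 -0.1632  0.035 ]
[ 0.5794 -0.3176  0.035 ]
[ 0.4867 -0.3107  0.035 ]
yaw -3.537012966398665 edge yaw -3.1236494779685353
centre [ 0.53418432 -0.29552573] slots [ 0.53174743 -0.33495049] [ 0.53662121 -0.25610098]
```

```bash
python3 - <<'E'
from h import *
a=np.radians(-3.5);c=np.array([.5342,-.2955]);Rz=np.array([[np.cos(a),-np.sin(a)],[np.sin(a),np.cos(a)]])
fs=[arm.grab_frame('scene'),arm.grab_frame('side')]
for f,(x0,x1,y0,y1),s in [(fs[0],(120,270,165,250),5.2)]:
    im=f['color'][:,:,::-1].copy()
    for (hx,hy,z,col) in [(.047,.13,.035,(0,0,255)),(.042,.125,.005,(255,0,0))]:
        P=[list(c+Rz@np.array([sx*hx,sy*hy]))+[z] for sx,sy in[(1,1),(-1,1),(-1,-1),(1,-1)]]
        q=proj(f,P);print(q.round(1).tolist())
        big=cv2.resize(im[y0:y1,x0:x1],None,fx=s,fy=s,interpolation=cv2.INTER_CUBIC) if z==.035 else big
        cv2.polylines(big,[((q-[x0,y0]+.5)*s).astype(int)],True,col,1)
    cv2.imwrite('pics/tr.png',big)
E
```

```text
[[238.4, 234.9], [256.9, 200.1], [151.8, 171.8], [129.6, 203.1]]
[[239.5, 240.5], [255.7, 209.8], [156.5, 182.6], [137.4, 210.3]]
```

View pics/tr.png

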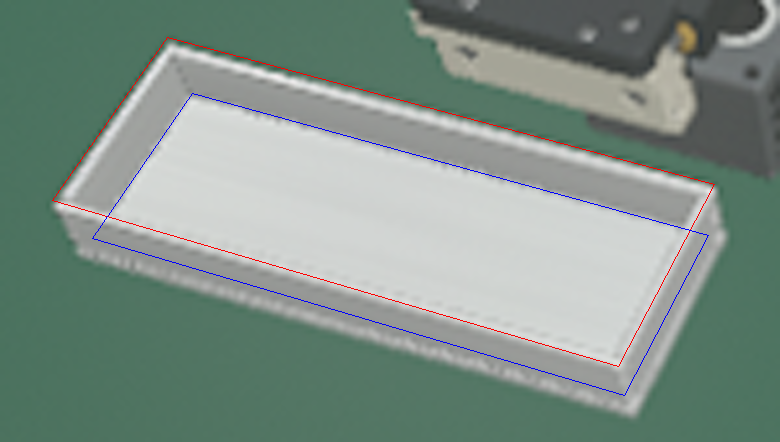

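```bash
python3 - <<'E'
from h import *
to((.532,-.335,.045),np.radians(-93.5));print(arm.get_state()['force'])
E
```

```text
turn az -0.5 shift [205.8, -3.8, 136.7] q6 -0.19
[ 0.71959302  0.46369156 -5.48164119]
```

Emit:
servo_tool([
  [1,20,-0.6,0,0,0,-0.5],
  [1,30,-0.6,0,0,0,0],
  [1,30,-0.6,0,0,0,0],
  [1,30,-0.6,0,0,0,0],
  [1,30,-0.6,0,0,0,0],
  [1,30,-0.6,0,0,0,0],
  [1,25,-0.2,0,0,0,0],
  [1,11,0,0,0,0,0],
  [1,0,0,0,0,0,0],
  [1,0,0,25,0,0,0],
  [1,0,0,30,0,0,0],
  [1,0,0,30,0,0,0],
  [1,0,0,25,0,0,0],
  [1,0,0,15,0,0,0],
  [1,0,0,8,0,0,0],
  [1,0,0,4,0,0,0],
  [1,0,0,0,0,0,0],
  [1,0,0,0,0,0,0],
])

```text
t: 9.65
eef_pos: [0.5329, -0.3355, 0.0464]
ee_rot: [-3.14, -0.001, -1.632]
force: [-0.7, -0.0, -5.6]
width: 0.0556
gripper_force: 50.0
```

```bash
python3 - <<'E'
from h import *
to((.532,-.335,.0375),np.radians(-93.5));print(arm.get_state()['force'],arm.get_state()['eef_pos'])
f=arm.grab_frame('scene');im=f['color'][150:260,110:280]
g=arm.grab_frame('wrist');
a=cv2.resize(im,None,fx=4,fy=4,interpolation=cv2.INTER_CUBIC)[:,:,::-1];b=cv2.resize(g['color'][150:400,200:440],(422,440))[:,:,::-1]
cv2.imwrite('pics/p1.png',np.hstack([a,b])[:, :]) if 680+422<=800 else cv2.imwrite('pics/p1.png',np.hstack([cv2.resize(a,(480,311)),cv2.resize(b,(300,311))]))
E
```

```text
turn az 0.0 shift [-0.4, 1.0, 8.9] q6 0.19
[-0.72030559 -0.03619251 -5.58310063] [ 0.53292808 -0.33550029  0.04639614]
```

View pics/p1.png

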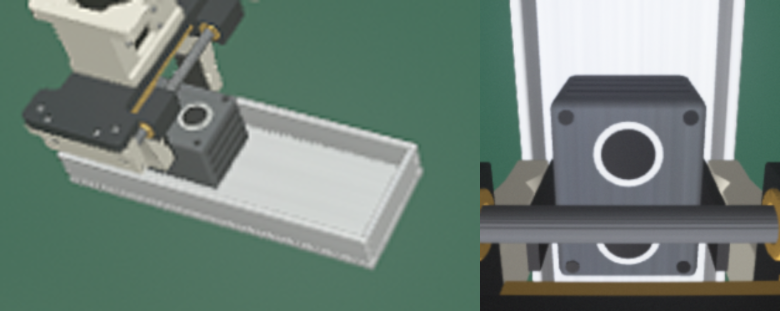

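The casting hangs inside the walls and square to the tray, so I'll lower it gently.

Emit:
servo_tool([
  [1,0,1,4,0,0,0],
  [1,0,0,3,0,0,0],
  [1,0,0,1,0,0,0],
  [1,0,0,0.5,0,0,0],
  [1,0,0,0,0,0,0],
  [1,0,0,0,0,0,0],
])

```text
t: 10.25
eef_pos: [0.5307, -0.3356, 0.0374]
ee_rot: [3.141, -0.0, -1.633]
force: [-4.0, 3.3, 4.8]
width: 0.0558
gripper_force: 50.0
```

Contact: the weight has gone off the wrist. I'll release, rise and turn back towards casting A.

Emit:
servo_tool([
  [0,0,0,0,0,0,0],
  [-1,0,0,0,0,0,0],
  [-1,0,0,0,0,0,0],
  [-1,0,0,0,0,0,0],
  [-1,0,0,0,0,0,0],
  [-1,0,0,-10,0,0,0],
  [-1,0,0,-30,0,0,0],
  [-1,0,0,-40,0,0,0],
  [-1,0,0,-40,0,0,0],
  [-1,0,0,-40,0,0,0],
  [-1,-30,0,0,0,0,0],
  [-1,-40,0,0,0,0,0],
  [-1,-40,0,0,0,0,0],
  [-1,-40,0,0,0,0,0],
  [-1,-40,0,0,0,0,0],
  [-1,-40,0,0,0,0,0],
  [-1,-40,0,0,0,0,0],
  [-1,-40,0,0,0,0,0],
  [-1,0,0,0,0,0,0],
])

```text
t: 11.83
eef_pos: [0.551, -0.0208, 0.1981]
ee_rot: [-3.139, 0.001, -1.628]
force: [-1.0, -0.3, -0.9]
width: 0.0878
gripper_force: 0.0
```

```bash
python3 - <<'E'
from h import *
s=arm.get_state();print(s['eef_pos'])
f=arm.grab_frame('scene');save(f,'s4.png')
for q in ['casting1_mid']:
    for r in arm.recognise(q,f):
        if r['conf']>.2: print(q,round(r['conf'],2),w(f,r['at']).round(3))
E
```

```text
[ 0.55102179 -0.020807    0.19808882]
casting1_mid 0.74 [0.505 0.084 0.047]
```

View pics/s4.png

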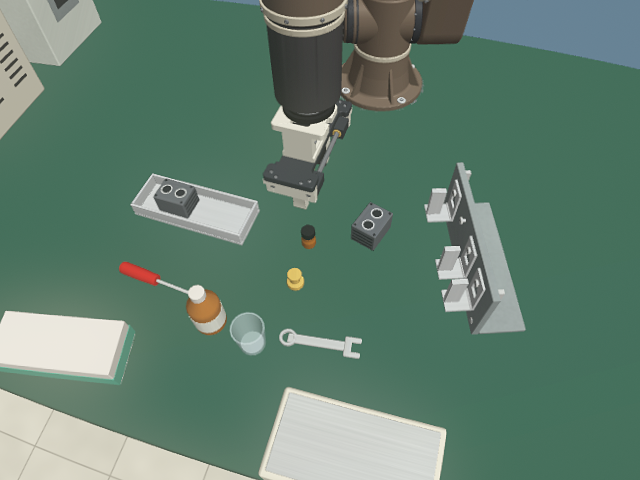

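Casting B lies flat in the tray at (176,197). Casting A has not moved (371,224).

```bash
python3 - <<'E'
from h import *
to((.491,.0815,.033),np.radians(-19.3))
E
```

```text
turn az -74.1 shift [-91.1, -80.4, 164.7] q6 -0.37
```

Emit:
servo_tool([
  [-1,0,0,0,0,0,-6.74],
  [-1,0,0,0,0,0,-6.74],
  [-1,0,0,0,0,0,-6.74],
  [-1,0,0,0,0,0,-6.74],
  [-1,0,0,0,0,0,-6.74],
  [-1,0,0,0,0,0,-6.74],
  [-1,0,0,0,0,0,-6.74],
  [-1,0,0,0,0,0,-6.74],
  [-1,0,0,0,0,0,-6.74],
  [-1,0,0,0,0,0,-6.74],
  [-1,0,0,0,0,0,-6.74],
  [-1,-23,-20,0,0,0,0],
  [-1,-23,-20,0,0,0,0],
  [-1,-23,-20,0,0,0,0],
  [-1,-22,-20,0,0,0,0],
  [-1,0,0,30,0,0,0],
  [-1,0,0,30,0,0,0],
  [-1,0,0,30,0,0,0],
  [-1,0,0,0,0,0,0],
  [-1,0,0,0,0,0,0],
])

```text
t: 13.6
eef_pos: [0.4904, 0.0781, 0.1066]
ee_rot: [3.139, 0.002, -0.34]
force: [-0.0, 0.3, 0.8]
width: 0.0877
gripper_force: 0.0
```

```bash
python3 - <<'E'
from h import *
to((.491,.0815,.033),np.radians(-19.3))
f=arm.grab_frame('wrist');save(f,'w5.png')
P=[]
g=cv2.cvtColor(f['color'],cv2.COLOR_RGB2GRAY)
E
```

```text
turn az -0.2 shift [-0.6, -3.4, 73.6] q6 0.68
```

View pics/w5.png

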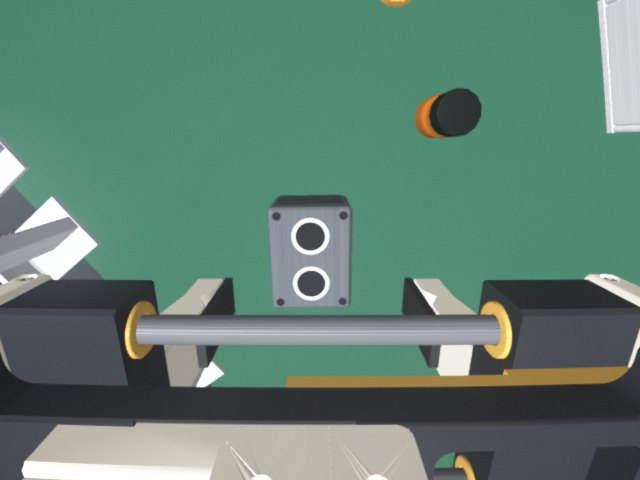

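Emit:
servo_tool([
  [-1,0,-3.5,20,0,0,0],
  [-1,0,0,25,0,0,0],
  [-1,0,0,17,0,0,0],
  [-1,0,0,12,0,0,0],
  [-1,0,0,0,0,0,0],
  [0,0,0,0,0,0,0],
  [1,0,0,0,0,0,0],
  [1,0,0,0,0,0,0],
  [1,0,0,0,0,0,0],
  [1,0,0,0,0,0,0],
  [1,0,0,0,0,0,0],
  [1,0,0,0,0,0,0],
  [1,0,0,0,0,0,0],
  [1,0,0,0,0,0,0],
], squeeze=50)

```text
t: 14.82
eef_pos: [0.4923, 0.0829, 0.0335]
ee_rot: [-3.141, -0.001, -0.338]
force: [-1.2, -1.4, 7.4]
width: 0.0555
gripper_force: 50.0
```

Gripped; lifting and turning towards the tray.

Emit:
servo_tool([
  [1,0,0,-20,0,0,0],
  [1,0,0,-30,0,0,0],
  [1,0,0,-35,0,0,0],
  [1,0,0,-35,0,0,0],
  [1,0,0,-20,0,0,6.74],
  [1,0,0,0,0,0,6.74],
  [1,0,0,0,0,0,6.74],
  [1,0,0,0,0,0,6.74],
  [1,0,0,0,0,0,6.74],
  [1,0,0,0,0,0,6.74],
  [1,0,0,0,0,0,6.74],
  [1,0,0,0,0,0,6.74],
  [1,0,0,0,0,0,6.74],
  [1,0,0,0,0,0,6.74],
  [1,0,0,0,0,0,6.74],
  [1,0,0,0,0,0,0],
])

```text
t: 16.15
eef_pos: [0.491, 0.0825, 0.1718]
ee_rot: [3.139, -0.001, -1.639]
force: [0.1, 0.6, -5.3]
width: 0.0552
gripper_force: 50.0
```

```bash
python3 - <<'E'
from h import *
to((.536,-.2575,.045),np.radians(-93.5));print(arm.get_state()['force'],arm.get_state()['width'])
E
```

```text
turn az -0.4 shift [336.6, -65.7, 126.8] q6 -0.63
[ 0.08602597  0.5749327  -5.27125217] 0.05522825414591339
```

Emit:
servo_tool([
  [1,20,-4,0,0,0,-0.4],
  [1,35,-7,0,0,0,0],
  [1,35,-7,0,0,0,0],
  [1,35,-7,0,0,0,0],
  [1,35,-7,0,0,0,0],
  [1,35,-7,0,0,0,0],
  [1,35,-7,0,0,0,0],
  [1,35,-7,0,0,0,0],
  [1,35,-7,0,0,0,0],
  [1,25,-4,0,0,0,0],
  [1,11,-2,0,0,0,0],
  [1,0,0,0,0,0,0],
  [1,0,0,25,0,0,0],
  [1,0,0,25,0,0,0],
  [1,0,0,10,0,0,0],
  [1,0,0,0,0,0,0],
  [1,0,0,0,0,0,0],
])

```text
t: 17.57
eef_pos: [0.5392, -0.2558, 0.1128]
ee_rot: [3.14, -0.0, -1.624]
force: [0.2, 0.5, -4.7]
width: 0.0556
gripper_force: 50.0
```

```bash
python3 - <<'E'
from h import *
to((.536,-.2575,.045),np.radians(-93.5));print(arm.get_state()['force'],arm.get_state()['eef_pos'])
g=arm.grab_frame('wrist');save(g,'w6.png');np.savez('w6.npz',**{k:np.array(v) for k,v in g.items()})
E
```

```text
turn az 0.5 shift [1.9, 3.1, 67.8] q6 0.06
[ 0.18258524  0.49715268 -4.66324885] [ 0.53920917 -0.25583862  0.11278937]
```

View pics/w6.png

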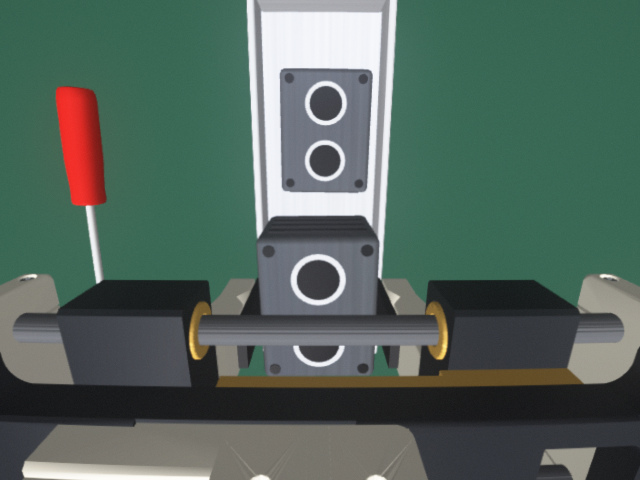

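```bash
python3 - <<'E'
from h import *
f=dict(np.load('w6.npz'))
p,q=px(f,(326,103),.055),px(f,(325,160),.055);print('B',(p+q)/2,np.degrees(np.arctan2(*(p-q)[1::-1])),'near edge',px(f,(324,191),.055),'far',px(f,(326,70),.055))
print('tray rim x at B', px(f,(252,103),.035),px(f,(393,103),.035))
z=.1128-.0335+.05
a=px(f,(318,237),z);b=px(f,(319,280),z);print('A far edge',a,'bore',b,'A centre~',b+[.0,.017,0])
E
```

```text
B [ 0.53001822 -0.33799825  0.055     ] -93.73829327449482 near edge [ 0.53269026 -0.30158007  0.055     ] far [ 0.52805297 -0.37328289  0.055     ]
tray rim x at B [ 0.57726972 -0.35969038  0.035     ] [ 0.4839487  -0.35481738  0.035     ]
A far edge [ 0.53719163 -0.29183366  0.1293    ] bore [ 0.53781339 -0.27132598  0.1293    ] A centre~ [ 0.53781339 -0.25432598  0.1293    ]
```

Emit:
servo_tool([
  [1,5.5,2.5,0,0,0,0.5],
  [1,0,0,0,0,0,0],
  [1,0,0,25,0,0,0],
  [1,0,0,25,0,0,0],
  [1,0,0,12,0,0,0],
  [1,0,0,6,0,0,0],
  [1,0,0,0,0,0,0],
  [1,0,0,3,0,0,0],
  [1,0,0,2,0,0,0],
  [1,0,0,0,0,0,0],
  [1,0,0,0,0,0,0],
])

```text
t: 18.53
eef_pos: [0.537, -0.2618, 0.0406]
ee_rot: [-3.14, -0.0, -1.634]
force: [0.8, -0.3, -5.9]
width: 0.0557
gripper_force: 50.0
```

Emit:
servo_tool([
  [1,0,0,1,0,0,0],
  [1,0,0,0.8,0,0,0],
  [1,0,0,0.5,0,0,0],
  [1,0,0,0,0,0,0],
])

```text
t: 18.87
eef_pos: [0.5369, -0.2618, 0.0386]
ee_rot: [-3.141, -0.0, -1.634]
force: [-2.6, 2.7, 4.9]
width: 0.0556
gripper_force: 50.0
```

Emit:
servo_tool([
  [0,0,0,0,0,0,0],
  [-1,0,0,0,0,0,0],
  [-1,0,0,0,0,0,0],
  [-1,0,0,0,0,0,0],
  [-1,0,0,0,0,0,0],
  [-1,0,0,-10,0,0,0],
  [-1,0,0,-30,0,0,0],
  [-1,0,0,-40,0,0,0],
  [-1,0,0,-40,0,0,0],
  [-1,0,0,-40,0,0,0],
  [-1,-30,0,0,0,0,0],
  [-1,-40,0,0,0,0,0],
  [-1,-40,0,0,0,0,0],
  [-1,-40,0,0,0,0,0],
  [-1,-40,0,0,0,0,0],
  [-1,-40,0,0,0,0,0],
  [-1,-40,0,0,0,0,0],
  [-1,-40,0,0,0,0,0],
  [-1,-20,0,0,0,0,0],
  [-1,0,0,0,0,0,0],
])

```text
t: 20.53
eef_pos: [0.5581, 0.0714, 0.1984]
ee_rot: [-3.14, 0.001, -1.631]
force: [0.1, -1.1, 1.1]
width: 0.0876
gripper_force: 0.0
```

Emit:
servo_tool([
  [-1,0,0,0,0,0,-7],
  [-1,0,0,0,0,0,-7],
  [-1,0,0,0,0,0,-7],
  [-1,0,0,0,0,0,-7],
  [-1,0,0,0,0,0,-7],
  [-1,0,0,0,0,0,-7],
  [-1,0,0,0,0,0,-7],
  [-1,0,0,0,0,0,-7],
  [-1,0,0,0,0,0,-7],
  [-1,0,0,0,0,0,-7],
  [-1,0,0,0,0,0,-7],
  [-1,0,0,0,0,0,-7],
  [-1,0,0,0,0,0,-7],
  [-1,0,0,0,0,0,-7],
  [-1,0,0,0,0,0,-7],
  [-1,0,0,0,0,0,-7],
  [-1,0,0,0,0,0,-7],
  [-1,0,0,0,0,0,-7],
  [-1,0,0,0,0,0,-7],
  [-1,0,0,0,0,0,-7],
])

```text
t: 22.2
eef_pos: [0.5576, 0.0671, 0.1983]
ee_rot: [3.141, -0.0, 0.815]
force: [-0.1, -0.3, 0.9]
width: 0.0874
gripper_force: 0.0
```

```bash
python3 - <<'E'
from h import *
to((.49,.09,.20),np.radians(47))
E
```

```text
turn az -0.3 shift [-29.4, -65.0, -1.7] q6 1.92
```

Emit:
servo_tool([
  [-1,0,0,0,0,0,-7],
  [-1,0,0,0,0,0,-7],
  [-1,-7,-34,0,0,0,0],
  [-1,-7,-34,0,0,0,0],
  [-1,0,0,0,0,0,0],
  [-1,0,0,0,0,0,0],
])

```text
t: 22.7
eef_pos: [0.4906, 0.0891, 0.1988]
ee_rot: [3.141, -0.001, 1.055]
force: [0.2, -0.4, 0.9]
width: 0.0877
gripper_force: 0.0
```

```bash
python3 - <<'E'
from h import *
f=arm.grab_frame('wrist');save(f,'w7.png');np.savez('w7.npz',**{k:np.array(v) for k,v in f.items()})
print(arm.get_state()['eef_pos'])
E
```

```text
[0.49162456 0.08913646 0.19874345]
```

View pics/w7.png

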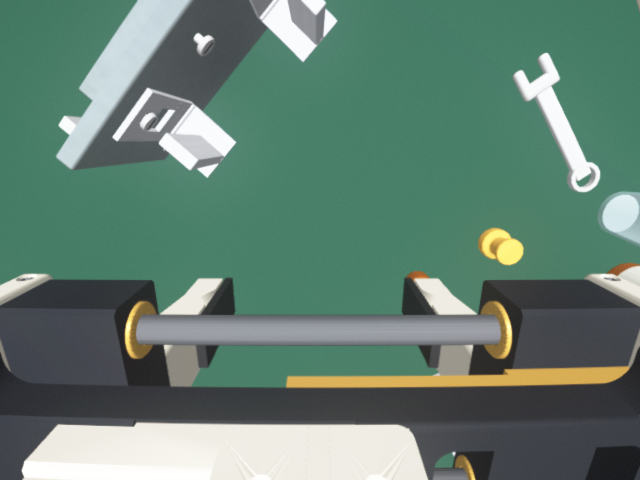

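```bash
cat > fit.py <<'E'
from h import *
from scipy.optimize import least_squares
w7=dict(np.load('w7.npz'));sc=arm.grab_frame('scene')
def c2(x,y): return ((x-420)/3.1+415-.5+.16,y/3.1+150-.5+.16)
H={1:-99,3:33,4:99}
obs=[]  # frame, pixel, local (bx,by,z) mm ; by along (0.956,.29)
for h,a,b in [(1,(450,170),(458,222)),(3,(485,340),(493,400)),(4,(503,435),(515,500))]:
    obs+=[(sc,c2(*a),(-52,H[h]-21,45)),(sc,c2(*b),(-52,H[h]+21,45))]
for h,a,b in [(1,(473,119),(518,120)),(3,(514,298),(560,299)),(4,(540,401),(585,401))]:
    obs+=[(sc,c2(*a),(-52,H[h]-5,118)),(sc,c2(*b),(-24,H[h]-5,118))]
obs+=[(sc,c2(552,40),(0,-150,140)),(sc,c2(660,470),(0,150,140))]
obs+=[(w7,(208,176),(-52,-120,45)),(w7,(235,143),(-52,-78,45)),(w7,(303,61),(-52,12,45)),(w7,(337,20),(-52,54,45)),(w7,(72,168),(0,-150,140)),(w7,(206,44),(-8,-33,108))]
def W(p,l):
    x,y,a=p; l=np.array(l)/1000; u=np.array([np.cos(a),np.sin(a)]); n=np.array([-np.sin(a),np.cos(a)])
    return np.array([*(np.array([x,y])+u*l[1]+n*l[0]),l[2]])
def res(p,sel): return np.concatenate([proj(f,W(p,l))[0]-u for f,u,l in sel])
for nm,sel in [('all',obs),('scene',obs[:14]),('w7',obs[14:])]:
    r=least_squares(res,[.524,.2675,np.radians(17)],args=(sel,),loss='soft_l1');p=r.x
    print(nm,p[:2].round(4),np.degrees(p[2]).round(2));print(res(p,sel).reshape(-1,2).round(1).tolist())
    print({h:W(p,(-38,H[h],0))[:2].round(4).tolist() for h in H})
E
python3 fit.py
```

```text
all [0.5232 0.2659] 17.69
[[-0.4, 0.4], [0.4, 0.1], [-0.8, 0.2], [0.4, 0.1], [-0.6, 0.3], [-0.5, 0.2], [-0.1, 0.2], [-0.3, -0.5], [-0.8, 0.3], [-0.1, -0.7], [-2.2, -0.1], [-0.6, -0.9], [-1.3, -0.5], [0.3, 0.3], [-0.6, -0.5], [0.9, -2.3], [-0.1, -0.9], [-0.1, -0.3], [-0.9, 1.7], [-0.3, -0.2]]
{1: [0.4404, 0.1996], 3: [0.5662, 0.2397], 4: [0.629, 0.2597]}
scene [0.523  0.2667] 17.63
[[0.1, 0.4], [0.8, 0.1], [-0.4, 0.2], [0.8, 0.1], [-0.2, 0.3], [-0.1, 0.2], [0.4, 0.2], [0.2, -0.5], [-0.4, 0.3], [0.3, -0.7], [-1.8, -0.1], [-0.2, -0.8], [-0.8, -0.5], [0.7, 0.4]]
{1: [0.4402, 0.2005], 3: [0.566, 0.2405], 4: [0.6289, 0.2604]}
w7 [0.5233 0.2655] 17.56
[[-0.6, -0.3], [1.0, -2.0], [0.2, -0.4], [0.3, 0.3], [-0.8, 1.7], [0.1, 0.2]]
{1: [0.4404, 0.1994], 3: [0.5662, 0.2392], 4: [0.6292, 0.2591]}
```

Emit:
servo_tool([
  [0.2,0,0,0,0,0,7],
  [0.2,0,0,0,0,0,7],
  [0.2,0,0,0,0,0,7],
  [0.2,0,0,0,0,0,7],
  [0.2,0,0,0,0,0,7],
  [0.2,0,0,0,0,0,7],
  [0.2,0,0,0,0,0,7],
  [0.2,0,0,0,0,0,7],
  [0.2,0,0,0,0,0,7],
  [0.2,0,0,0,0,0,7],
  [0.2,0,0,0,0,0,7],
  [0.2,0,0,0,0,0,7],
  [0.2,0,0,0,0,0,7],
  [0.2,0,0,0,0,0,7],
  [0.2,0,0,0,0,0,7],
  [0.2,0,0,0,0,0,7],
  [0.2,0,0,0,0,0,7],
  [0.2,0,0,0,0,0,7],
  [0.2,0,0,0,0,0,6.8],
  [0.2,0,0,0,0,0,0],
], squeeze=8)

```text
t: 24.47
eef_pos: [0.4923, 0.0887, 0.1975]
ee_rot: [3.141, -0.0, -1.271]
force: [0.1, -0.4, 1.3]
width: 0.035
gripper_force: 0.0
```

```bash
cat > hg.py <<'E'
from h import *
n=np.array([-np.sin(np.radians(17.65)),np.cos(np.radians(17.65))])
F={1:(.4404,.1998),3:(.5662,.2396),4:(.629,.2597)}
def tip(k,z): to((*(np.array(F[k])-.002*n),z),np.radians(-72.35))
E
python3 - <<'E'
from hg import *
tip(4,.17);print(arm.get_state()['width'])
E
```

```text
turn az -0.5 shift [-119.5, -182.1, 27.5] q6 -0.27
0.03498879592096693
```

Emit:
servo_tool([
  [0.2,-15,-22.8,0,0,0,-0.5],
  [0.2,-15,-22.8,0,0,0,0],
  [0.2,-15,-22.8,0,0,0,0],
  [0.2,-15,-22.8,0,0,0,0],
  [0.2,-15,-22.8,0,0,0,0],
  [0.2,-15,-22.8,0,0,0,0],
  [0.2,-15,-22.8,12,0,0,0],
  [0.2,-14.5,-22.5,15,0,0,0],
  [0.2,0,0,0,0,0,0],
  [0.2,0,0,0,0,0,0],
])

```text
t: 25.3
eef_pos: [0.6283, 0.2591, 0.1679]
ee_rot: [3.138, -0.001, -1.252]
force: [-0.2, -0.5, -0.1]
width: 0.0351
gripper_force: 0.0
```

```bash
python3 - <<'E'
from hg import *
tip(4,.084)
E
```

```text
turn az 0.6 shift [1.7, -0.9, 83.9] q6 -0.36
```

Emit:
servo_tool([
  [0.2,1,-0.5,10,0,0,0.3],
  [0.2,0,0,20,0,0,0],
  [0.2,0,0,20,0,0,0],
  [0.2,0,0,15,0,0,0],
  [0.2,0,0,10,0,0,0],
  [0.2,0,0,8,0,0,0],
  [0.2,0,0,0,0,0,0],
  [0.2,0,0,0,0,0,0],
])

```text
t: 25.97
eef_pos: [0.6289, 0.258, 0.088]
ee_rot: [-3.141, -0.0, -1.261]
force: [-0.4, -0.3, 0.7]
width: 0.0353
gripper_force: 0.0
```

```bash
python3 - <<'E'
from hg import *
tip(4,.084);f=arm.grab_frame('wrist');save(f,'w8.png');print(arm.get_state()['force'])
E
```

```text
turn az 0.1 shift [0.4, -0.6, 4.0] q6 -0.37
[ 0.19656599 -0.09344206  0.34596705]
```

View pics/w8.png

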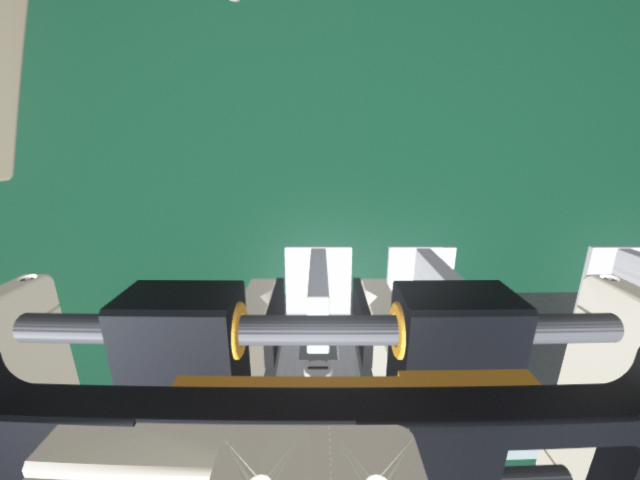

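The fin (cols 308–328) is centred between the fingers and squared up. I'll lower 4 mm and grip.

Emit:
servo_tool([
  [0.2,0,0,3.5,0,0,0],
  [0.2,0,0,0,0,0,0],
  [1,0,0,0,0,0,0],
  [1,0,0,0,0,0,0],
  [1,0,0,0,0,0,0],
  [1,0,0,0,0,0,0],
  [1,0,0,0,0,0,0],
  [1,0,0,0,0,0,0],
], squeeze=8)

```text
t: 26.68
eef_pos: [0.6286, 0.2582, 0.0841]
ee_rot: [-3.142, 0.0, -1.261]
force: [-0.2, 0.1, 0.6]
width: 0.0096
gripper_force: 8.0
```

Emit:
servo_tool([
  [1,0,0,0,0,0,0],
  [1,0,0,0,0,0,0],
  [1,0,0,0,0,0,0],
], squeeze=25)

```text
t: 26.93
eef_pos: [0.6286, 0.2582, 0.0841]
ee_rot: [3.142, -0.0, -1.261]
force: [-1.1, -0.2, 1.1]
width: 0.0096
gripper_force: 25.0
```

Emit:
servo_tool([
  [1,0,0,-5,0,0,0],
  [1,0,0,-8,0,0,0],
  [1,0,0,-7,0,0,0],
  [1,0,0,-5,0,0,0],
  [1,0,0,0,0,0,0],
  [1,0,0,0,0,0,0],
  [1,0,0,0,0,0,0],
])

```text
t: 27.52
eef_pos: [0.6285, 0.2582, 0.109]
ee_rot: [3.142, 0.0, -1.261]
force: [0.5, 0.4, -1.3]
width: 0.0101
gripper_force: 25.0
```

Raised exactly 25 mm with no binding; now drawing it off straight.

Emit:
servo_tool([
  [1,3,0,0,0,0,0],
  [1,5,0,0,0,0,0],
  [1,7,0,0,0,0,0],
  [1,10,0,0,0,0,0],
  [1,15,0,0,0,0,0],
  [1,15,0,0,0,0,0],
  [1,0,0,0,0,0,0],
  [1,0,0,0,0,0,0],
])

```text
t: 28.18
eef_pos: [0.6459, 0.2039, 0.109]
ee_rot: [3.141, -0.0, -1.263]
force: [0.1, -0.2, -0.5]
width: 0.0098
gripper_force: 25.0
```

Emit:
servo_tool([
  [1,10,0,-20,0,0,0],
  [1,10,0,-30,0,0,0],
  [1,10,0,-30,0,0,0],
  [1,10,0,-11,0,0,-6.88],
  [1,0,0,0,0,0,-6.88],
  [1,0,0,0,0,0,-6.88],
  [1,0,0,0,0,0,-6.88],
  [1,0,0,0,0,0,-6.88],
  [1,0,0,0,0,0,-6.88],
  [1,0,0,0,0,0,-6.88],
  [1,0,0,0,0,0,-6.88],
  [1,0,0,0,0,0,-6.88],
  [1,0,0,0,0,0,-6.88],
  [1,0,0,0,0,0,0],
])

```text
t: 29.35
eef_pos: [0.6576, 0.1676, 0.2001]
ee_rot: [-3.141, -0.0, -0.055]
force: [0.2, -1.2, -1.1]
width: 0.0101
gripper_force: 25.0
```

```bash
python3 - <<'E'
from hg import *
to((.5447,-.351,.20),np.radians(-3.5))
f=arm.grab_frame('scene')
# castings in tray: find bores (bright rings) numerically
im=f['color'][165:250,120:270];big=cv2.resize(im,None,fx=6,fy=6,interpolation=cv2.INTER_CUBIC);g=cv2.cvtColor(big,cv2.COLOR_RGB2GRAY)
dark=(g<80).astype(np.uint8);n,l,st,ce=cv2.connectedComponentsWithStats(dark)
for i in range(1,n):
    if 60<st[i,4]<8000: print(st[i,4],px(f,((ce[i,0]+.5)/6-.5+120,(ce[i,1]+.5)/6-.5+165),.055).round(4))
for r in arm.recognise('casting1_mid',f):
    if r['conf']>.2: print(round(r['conf'],2),w(f,r['at']).round(3))
E
```

```text
turn az 0.4 shift [-81.0, 524.6, 0.1] q6 0.98
113 [ 0.5071 -0.3668  0.055 ]
1232 [ 0.5293 -0.354   0.055 ]
68 [ 0.5108 -0.3046  0.055 ]
76 [ 0.5134 -0.2896  0.055 ]
1239 [ 0.5318 -0.3206  0.055 ]
94 [ 0.5508 -0.3695  0.055 ]
1287 [ 0.536  -0.2767  0.055 ]
64 [ 0.5166 -0.2278  0.055 ]
1542 [ 0.579  -0.3266  0.055 ]
1324 [ 0.5382 -0.2432  0.055 ]
4476 [ 0.5557 -0.2109  0.055 ]
61 [ 0.5548 -0.3077  0.055 ]
965 [ 0.5899 -0.2405  0.055 ]
0.8 [ 0.547 -0.253  0.05 ]
```

Emit:
servo_tool([
  [1,-3,20,0,0,0,0.4],
  [1,-6,37,0,0,0,0],
  [1,-6,37,0,0,0,0],
  [1,-6,37,0,0,0,0],
  [1,-6,37,0,0,0,0],
  [1,-6,37,0,0,0,0],
  [1,-6,37,0,0,0,0],
  [1,-6,37,0,0,0,0],
  [1,-6,37,0,0,0,0],
  [1,-6,37,0,0,0,0],
  [1,-6,37,0,0,0,0],
  [1,-6,37,0,0,0,0],
  [1,-6,37,0,0,0,0],
  [1,-6,37,0,0,0,0],
  [1,-4,37,0,0,0,0],
  [1,-2,21,0,0,0,0],
  [1,0,0,0,0,0,0],
  [1,0,0,40,0,0,0],
  [1,0,0,30,0,0,0],
  [1,0,0,0,0,0,0],
])

```text
t: 31.12
eef_pos: [0.5293, -0.3824, 0.1236]
ee_rot: [-3.137, 0.009, -0.072]
force: [-1.3, 0.5, -2.9]
width: 0.0096
gripper_force: 25.0
```

```bash
python3 - <<'E'
from hg import *
to((.5448,-.3487,.097),np.radians(-3.5));print(arm.get_state()['force'])
E
```

```text
turn az -0.6 shift [13.4, -34.6, 26.6] q6 1.83
[-1.29002955  0.50642157 -2.89840306]
```

Emit:
servo_tool([
  [1,6,-15,0,0,0,-0.5],
  [1,7.5,-20,0,0,0,0],
  [1,0,0,0,0,0,0],
  [1,0,0,0,0,0,0],
  [1,0,0,0,0,0,0],
])

```text
t: 31.53
eef_pos: [0.5495, -0.3502, 0.1315]
ee_rot: [3.141, -0.001, -0.059]
force: [-0.9, -0.0, -1.2]
width: 0.0101
gripper_force: 25.0
```

```bash
python3 - <<'E'
from hg import *
to((.5448,-.3487,.097),np.radians(-3.5));print(arm.get_state()['force'],arm.get_state()['ee_rot'])
E
```

```text
turn az 0.1 shift [-4.8, -1.2, 34.5] q6 1.78
[-0.86791441 -0.03395886 -1.1821286 ] [ 3.14094883e+00 -1.30170264e-03 -5.87053209e-02]
```

Emit:
servo_tool([
  [1,-4.5,-1,10,0,0,0],
  [1,0,0,12,0,0,0],
  [1,0,0,7,0,0,0],
  [1,0,0,3,0,0,0],
  [1,0,0,0,0,0,0],
  [1,0,0,1,0,0,0],
  [1,0,0,0,0,0,0],
  [1,0,0,0,0,0,0],
])

```text
t: 32.2
eef_pos: [0.5445, -0.349, 0.0967]
ee_rot: [-3.141, 0.0, -0.059]
force: [0.2, -0.4, -1.0]
width: 0.0098
gripper_force: 25.0
```

Emit:
servo_tool([
  [1,0,0,0.5,0,0,0],
  [1,0,0,0.5,0,0,0],
  [1,0,0,0,0,0,0],
])

```text
t: 32.45
eef_pos: [0.5446, -0.349, 0.0966]
ee_rot: [3.141, -0.0, -0.058]
force: [-1.4, 0.4, 3.6]
width: 0.0102
gripper_force: 25.0
```

Emit:
servo_tool([
  [0.7,0,0,0,0,0,0],
  [0.3,0,0,0,0,0,0],
  [0.3,0,0,0,0,0,0],
  [0.3,0,0,0,0,0,0],
  [0.3,0,0,-5,0,0,0],
  [0.3,0,0,-20,0,0,0],
  [0.3,0,0,-40,0,0,0],
  [0.3,0,0,-40,0,0,0],
  [0.3,0,0,0,0,0,0],
], squeeze=8)

```text
t: 33.2
eef_pos: [0.5482, -0.3511, 0.2106]
ee_rot: [3.136, -0.012, -0.057]
force: [1.3, 0.1, 1.9]
width: 0.0308
gripper_force: 0.0
```

```bash
python3 - <<'E'
from hg import *
tip(3,.17);print(arm.get_state()['width'],arm.get_state()['eef_pos'])
f=arm.grab_frame('scene')
for q in ['hanger1_mid','casting1_mid']:
  for r in arm.recognise(q,f):
    if r['conf']>.2: print(q,round(r['conf'],2),w(f,r['at']).round(3))
E
```

```text
turn az 69.1 shift [-555.4, -196.3, 40.6] q6 1.78
0.030761725540707496 [ 0.54817967 -0.35109361  0.21062752]
hanger1_mid 0.62 [ 0.53  -0.343  0.085]
casting1_mid 0.91 [ 0.551 -0.251  0.05 ]
```

Emit:
servo_tool([
  [0.2,0,-38.5,0,0,0,0],
  [0.2,0,-38.5,0,0,0,0],
  [0.2,0,-38.5,0,0,0,0],
  [0.2,0,-38.5,0,0,0,0],
  [0.2,0,-38.5,0,0,0,0],
  [0.2,0,-38.5,0,0,0,0],
  [0.2,0,-38.5,0,0,0,0],
  [0.2,0,-38.5,0,0,0,0],
  [0.2,0,-38.5,0,0,0,0],
  [0.2,0,-38.5,0,0,0,0],
  [0.2,0,-38.5,0,0,0,0],
  [0.2,0,-38.5,0,0,0,0],
  [0.2,0,-38.5,0,0,0,0],
  [0.2,0,0,0,0,0,6.9],
  [0.2,0,0,0,0,0,6.9],
  [0.2,0,0,0,0,0,6.9],
  [0.2,0,0,0,0,0,6.9],
  [0.2,0,0,0,0,0,6.9],
  [0.2,0,0,0,0,0,6.9],
  [0.2,0,0,0,0,0,6.9],
])

```text
t: 35.02
eef_pos: [0.5731, 0.1504, 0.1995]
ee_rot: [3.139, 0.001, -0.908]
force: [0.1, 0.2, 0.2]
width: 0.0351
gripper_force: 0.0
```

Emit:
servo_tool([
  [0.2,0,0,0,0,0,6.9],
  [0.2,0,0,0,0,0,6.9],
  [0.2,0,0,0,0,0,6.9],
  [0.2,0,0,0,0,0,0],
  [0.2,0,0,0,0,0,0],
])

```text
t: 35.43
eef_pos: [0.5733, 0.1505, 0.2]
ee_rot: [3.14, -0.0, -1.259]
force: [-0.1, -0.1, 0.1]
width: 0.0351
gripper_force: 0.0
```

```bash
python3 - <<'E'
from hg import *
tip(3,.17);print(arm.get_state()['width'],arm.get_state()['eef_pos'])
f=arm.grab_frame('scene')
for q in ['hanger1_mid','casting1_mid']:
  for r in arm.recognise(q,f):
    if r['conf']>.2: print(q,round(r['conf'],2),w(f,r['at']).round(3))
E
```

```text
turn az 0.2 shift [-85.1, -20.2, 30.0] q6 -0.27
0.035109525654739134 [0.57332138 0.15050545 0.20000131]
hanger1_mid 0.85 [ 0.531 -0.341  0.083]
hanger1_mid 0.74 [ 0.557 -0.318  0.049]
casting1_mid 0.94 [ 0.55  -0.252  0.049]
```

Emit:
servo_tool([
  [0.2,-20,-5,0,0,0,0],
  [0.2,-30,-7,0,0,0,0],
  [0.2,-25,-6,10,0,0,0],
  [0.2,-10,-2,20,0,0,0],
  [0.2,0,0,0,0,0,0],
  [0.2,0,0,0,0,0,0],
  [0.2,0,0,0,0,0,0],
])

```text
t: 36.17
eef_pos: [0.5673, 0.2375, 0.1714]
ee_rot: [3.142, -0.0, -1.262]
force: [0.1, 0.4, 0.8]
width: 0.0351
gripper_force: 0.0
```

```bash
python3 - <<'E'
from hg import *
tip(3,.084)
E
```

```text
turn az 0.1 shift [-0.4, 0.4, 87.4] q6 -0.4
```

Emit:
servo_tool([
  [0.2,0,0,10,0,0,0],
  [0.2,0,0,20,0,0,0],
  [0.2,0,0,20,0,0,0],
  [0.2,0,0,17,0,0,0],
  [0.2,0,0,12,0,0,0],
  [0.2,0,0,8,0,0,0],
  [0.2,0,0,0,0,0,0],
  [0.2,0,0,0,0,0,0],
  [1,0,0,0,0,0,0],
  [1,0,0,0,0,0,0],
  [1,0,0,0,0,0,0],
  [1,0,0,0,0,0,0],
  [1,0,0,0,0,0,0],
  [1,0,0,0,0,0,0],
], squeeze=8)

```text
t: 37.33
eef_pos: [0.5673, 0.238, 0.0845]
ee_rot: [-3.141, 0.0, -1.263]
force: [-0.2, -0.1, 1.7]
width: 0.01
gripper_force: 8.0
```

Emit:
servo_tool([
  [1,0,0,0,0,0,0],
  [1,0,0,0,0,0,0],
  [1,0,0,0,0,0,0],
], squeeze=25)

```text
t: 37.58
eef_pos: [0.5673, 0.238, 0.0844]
ee_rot: [-3.141, 0.0, -1.263]
force: [0.8, 0.0, 2.8]
width: 0.0102
gripper_force: 25.0
```

Emit:
servo_tool([
  [1,0,0,-5,0,0,0],
  [1,0,0,-8,0,0,0],
  [1,0,0,-7,0,0,0],
  [1,0,0,-5,0,0,0],
  [1,0,0,0,0,0,0],
  [1,0,0,0,0,0,0],
  [1,0,0,0,0,0,0],
])

```text
t: 38.17
eef_pos: [0.567, 0.2378, 0.109]
ee_rot: [3.141, 0.0, -1.263]
force: [-0.0, -0.5, -1.4]
width: 0.0101
gripper_force: 25.0
```

Emit:
servo_tool([
  [1,3,0,0,0,0,0],
  [1,5,0,0,0,0,0],
  [1,7,0,0,0,0,0],
  [1,10,0,0,0,0,0],
  [1,15,0,0,0,0,0],
  [1,15,0,0,0,0,0],
  [1,10,0,-20,0,0,0],
  [1,10,0,-30,0,0,0],
  [1,10,0,-30,0,0,0],
  [1,10,0,-11,0,0,0],
  [1,0,0,0,0,0,-6.88],
  [1,0,0,0,0,0,-6.88],
  [1,0,0,0,0,0,-6.88],
  [1,0,0,0,0,0,-6.88],
  [1,0,0,0,0,0,-6.88],
  [1,0,0,0,0,0,-6.88],
  [1,0,0,0,0,0,-6.88],
  [1,0,0,0,0,0,-6.88],
  [1,0,0,0,0,0,-6.88],
  [1,0,0,0,0,0,-6.88],
])

```text
t: 39.83
eef_pos: [0.596, 0.1459, 0.1997]
ee_rot: [3.141, 0.0, -0.057]
force: [0.3, -0.6, -1.4]
width: 0.0104
gripper_force: 25.0
```

```bash
python3 - <<'E'
from hg import *
to((.5478,-.2997,.14),np.radians(-3.5));s=arm.get_state();print(s['width'],s['force'],s['eef_pos'])
E
```

```text
turn az 0.2 shift [-21.0, 447.7, 59.7] q6 0.96
0.010366560284919536 [ 0.3186514  -0.60437374 -1.38069574] [0.59604545 0.14585354 0.19973258]
```

Emit:
servo_tool([
  [1,-1.7,20,0,0,0,0],
  [1,-1.7,37,0,0,0,0],
  [1,-1.7,37,0,0,0,0],
  [1,-1.7,37,0,0,0,0],
  [1,-1.7,37,0,0,0,0],
  [1,-1.7,37,0,0,0,0],
  [1,-1.7,37,0,0,0,0],
  [1,-1.7,37,0,0,0,0],
  [1,-1.7,37,0,0,0,0],
  [1,-1.7,37,0,0,0,0],
  [1,-1.7,37,0,0,0,0],
  [1,-1.7,30,0,0,0,0],
  [1,0,20,0,0,0,0],
  [1,0,7,0,0,0,0],
  [1,0,0,0,0,0,0],
  [1,0,0,0,0,0,0],
])

```text
t: 41.17
eef_pos: [0.5472, -0.2982, 0.1996]
ee_rot: [-3.141, 0.001, -0.064]
force: [-0.2, 0.4, -0.4]
width: 0.0101
gripper_force: 25.0
```

```bash
python3 - <<'E'
from hg import *
to((.5478,-.2997,.097),np.radians(-3.5));s=arm.get_state();print(s['eef_pos'])
f=arm.grab_frame('wrist');save(f,'w9.png')
E
```

```text
turn az -0.2 shift [0.7, 1.4, 102.6] q6 1.69
[ 0.54717745 -0.29824473  0.19964363]
```

Emit:
servo_tool([
  [1,0.5,1,0,0,0,0],
  [1,0,0,20,0,0,0],
  [1,0,0,30,0,0,0],
  [1,0,0,25,0,0,0],
  [1,0,0,15,0,0,0],
  [1,0,0,8,0,0,0],
  [1,0,0,3,0,0,0],
  [1,0,0,0,0,0,0],
  [1,0,0,1,0,0,0],
  [1,0,0,0,0,0,0],
  [1,0,0,0,0,0,0],
])

```text
t: 42.13
eef_pos: [0.549, -0.2987, 0.0992]
ee_rot: [3.141, -0.002, -0.062]
force: [-0.5, 0.1, -0.6]
width: 0.0101
gripper_force: 25.0
```

Emit:
servo_tool([
  [1,0,0,1,0,0,0],
  [1,0,0,1,0,0,0],
  [1,0,0,0,0,0,0],
  [1,0,0,0,0,0,0],
])

```text
t: 42.47
eef_pos: [0.5487, -0.2988, 0.0969]
ee_rot: [3.141, -0.001, -0.062]
force: [-0.6, 0.2, 5.1]
width: 0.0098
gripper_force: 25.0
```

Emit:
servo_tool([
  [0.7,0,0,0,0,0,0],
  [0.3,0,0,0,0,0,0],
  [0.3,0,0,0,0,0,0],
  [0.3,0,0,0,0,0,0],
  [0.3,0,0,-5,0,0,0],
  [0.3,0,0,-20,0,0,0],
  [0.3,0,0,-40,0,0,0],
  [0.3,0,0,-38,0,0,0],
  [0.3,0,0,0,0,0,0],
  [0.3,0,0,0,0,0,0],
], squeeze=8)

```text
t: 43.3
eef_pos: [0.5498, -0.2991, 0.2025]
ee_rot: [3.14, -0.006, -0.062]
force: [-0.2, 1.2, -1.1]
width: 0.0302
gripper_force: 0.0
```

```bash
python3 - <<'E'
from hg import *
s=arm.get_state();print(s['eef_pos'])
to((.47,.09,.20),np.radians(-3.5))
f=arm.grab_frame('scene')
for q in ['hanger1_mid','casting1_mid']:
  for r in arm.recognise(q,f):
    if r['conf']>.2: print(q,round(r['conf'],2),w(f,r['at']).round(3))
E
```

```text
[ 0.54982078 -0.29907841  0.20254091]
turn az -0.0 shift [-103.4, -383.5, 2.5] q6 1.7
hanger1_mid 0.65 [ 0.536 -0.339  0.092]
casting1_mid 0.68 [ 0.55  -0.243  0.049]
```

Emit:
servo_tool([
  [0.2,-8.6,-32,0,0,0,0],
  [0.2,-8.6,-32,0,0,0,0],
  [0.2,-8.6,-32,0,0,0,0],
  [0.2,-8.6,-32,0,0,0,0],
  [0.2,-8.6,-32,0,0,0,0],
  [0.2,-8.6,-32,0,0,0,0],
  [0.2,-8.6,-32,0,0,0,0],
  [0.2,-8.6,-32,0,0,0,0],
  [0.2,-8.6,-32,0,0,0,0],
  [0.2,-8.6,-32,0,0,0,0],
  [0.2,-8.6,-32,0,0,0,0],
  [0.2,-8.6,-32,0,0,0,0],
  [0.2,0,0,0,0,0,6.9],
  [0.2,0,0,0,0,0,6.9],
  [0.2,0,0,0,0,0,6.9],
  [0.2,0,0,0,0,0,6.9],
  [0.2,0,0,0,0,0,6.9],
  [0.2,0,0,0,0,0,6.9],
  [0.2,0,0,0,0,0,6.9],
  [0.2,0,0,0,0,0,6.9],
])

```text
t: 45.12
eef_pos: [0.4684, 0.0907, 0.1979]
ee_rot: [3.139, -0.0, -1.031]
force: [0.9, 0.2, -0.4]
width: 0.0354
gripper_force: 0.0
```

Emit:
servo_tool([
  [0.2,0,0,0,0,0,6.9],
  [0.2,0,0,0,0,0,6.9],
  [0.2,0,0,0,0,0,0],
  [0.2,0,0,0,0,0,0],
])

```text
t: 45.45
eef_pos: [0.4686, 0.0908, 0.1982]
ee_rot: [3.14, -0.0, -1.263]
force: [0.1, -0.1, 0.0]
width: 0.0351
gripper_force: 0.0
```

```bash
python3 - <<'E'
from hg import *
tip(1,.17);print(arm.get_state()['width'],arm.get_state()['eef_pos'])
E
```

```text
turn az 0.0 shift [-110.4, -6.1, 28.2] q6 -0.3
0.03512541580990174 [0.46864274 0.09078577 0.19821494]
```

Emit:
servo_tool([
  [0.2,-20,-1,0,0,0,0],
  [0.2,-30,-2,0,0,0,0],
  [0.2,-30,-2,0,0,0,0],
  [0.2,-20,-1,10,0,0,0],
  [0.2,-10.4,0,18,0,0,0],
  [0.2,0,0,0,0,0,0],
  [0.2,0,0,0,0,0,0],
  [0.2,0,0,0,0,0,0],
])

```text
t: 46.12
eef_pos: [0.4419, 0.1978, 0.1713]
ee_rot: [3.141, -0.001, -1.264]
force: [0.2, 0.3, -0.5]
width: 0.0349
gripper_force: 0.0
```

```bash
python3 - <<'E'
from hg import *
tip(1,.084)
E
```

```text
turn az -0.1 shift [-0.4, 0.8, 87.3] q6 -0.52
```

Emit:
servo_tool([
  [0.2,0,0.6,10,0,0,0],
  [0.2,0,0,20,0,0,0],
  [0.2,0,0,20,0,0,0],
  [0.2,0,0,17,0,0,0],
  [0.2,0,0,12,0,0,0],
  [0.2,0,0,8,0,0,0],
  [0.2,0,0,0,0,0,0],
  [0.2,0,0,0,0,0,0],
  [1,0,0,0,0,0,0],
  [1,0,0,0,0,0,0],
  [1,0,0,0,0,0,0],
  [1,0,0,0,0,0,0],
  [1,0,0,0,0,0,0],
  [1,0,0,0,0,0,0],
], squeeze=8)

```text
t: 47.28
eef_pos: [0.4413, 0.1981, 0.0844]
ee_rot: [-3.141, 0.0, -1.266]
force: [-0.1, 0.0, 1.2]
width: 0.0099
gripper_force: 8.0
```

Emit:
servo_tool([
  [1,0,0,0,0,0,0],
  [1,0,0,0,0,0,0],
  [1,0,0,0,0,0,0],
], squeeze=25)

```text
t: 47.53
eef_pos: [0.4413, 0.1982, 0.0843]
ee_rot: [-3.141, 0.0, -1.266]
force: [-0.5, 0.1, 2.1]
width: 0.0097
gripper_force: 25.0
```

Emit:
servo_tool([
  [1,0,0,-5,0,0,0],
  [1,0,0,-8,0,0,0],
  [1,0,0,-7,0,0,0],
  [1,0,0,-5,0,0,0],
  [1,0,0,0,0,0,0],
  [1,0,0,0,0,0,0],
  [1,0,0,0,0,0,0],
])

```text
t: 48.12
eef_pos: [0.441, 0.1979, 0.109]
ee_rot: [-3.142, 0.0, -1.266]
force: [1.0, -0.0, -0.9]
width: 0.0097
gripper_force: 25.0
```

Emit:
servo_tool([
  [1,3,0,0,0,0,0],
  [1,5,0,0,0,0,0],
  [1,7,0,0,0,0,0],
  [1,10,0,0,0,0,0],
  [1,15,0,0,0,0,0],
  [1,15,0,0,0,0,0],
  [1,10,0,-20,0,0,0],
  [1,10,0,-30,0,0,0],
  [1,10,0,-30,0,0,0],
  [1,10,0,-11,0,0,0],
  [1,0,0,0,0,0,-6.88],
  [1,0,0,0,0,0,-6.88],
  [1,0,0,0,0,0,-6.88],
  [1,0,0,0,0,0,-6.88],
  [1,0,0,0,0,0,-6.88],
  [1,0,0,0,0,0,-6.88],
  [1,0,0,0,0,0,-6.88],
  [1,0,0,0,0,0,-6.88],
  [1,0,0,0,0,0,-6.88],
  [1,0,0,0,0,0,-6.88],
])

```text
t: 49.78
eef_pos: [0.4696, 0.1064, 0.1999]
ee_rot: [3.141, 0.0, -0.06]
force: [0.9, -0.0, -1.6]
width: 0.0098
gripper_force: 25.0
```

```bash
python3 - <<'E'
from hg import *
to((.5508,-.2497,.20),np.radians(-3.5));s=arm.get_state();print(s['width'],s['force'],s['eef_pos'])
E
```

```text
turn az 0.1 shift [102.8, 350.5, -0.1] q6 0.88
0.00983808364077091 [ 0.86739483 -0.0351343  -1.57527782] [0.46957294 0.10638999 0.19985584]
```

Emit:
servo_tool([
  [1,5.8,20,0,0,0,0],
  [1,10,34,0,0,0,0],
  [1,10,34,0,0,0,0],
  [1,10,34,0,0,0,0],
  [1,10,34,0,0,0,0],
  [1,10,34,0,0,0,0],
  [1,10,34,0,0,0,0],
  [1,10,34,0,0,0,0],
  [1,10,34,0,0,0,0],
  [1,8,27,0,0,0,0],
  [1,6,20,0,0,0,0],
  [1,3,11,0,0,0,0],
  [1,0,0,0,0,0,0],
  [1,0,0,0,0,0,0],
  [1,0,0,0,0,0,0],
])

```text
t: 51.03
eef_pos: [0.5488, -0.2483, 0.1999]
ee_rot: [-3.141, 0.0, -0.066]
force: [0.1, 0.4, -0.8]
width: 0.0096
gripper_force: 25.0
```

```bash
python3 - <<'E'
from hg import *
to((.5508,-.2487,.097),np.radians(-3.5));s=arm.get_state();print(s['eef_pos'])
E
```

```text
turn az -0.3 shift [2.0, 0.3, 102.9] q6 1.61
[ 0.54880909 -0.24828013  0.19989142]
```

Emit:
servo_tool([
  [1,1.5,0.3,0,0,0,-0.2],
  [1,0,0,20,0,0,0],
  [1,0,0,30,0,0,0],
  [1,0,0,25,0,0,0],
  [1,0,0,15,0,0,0],
  [1,0,0,8,0,0,0],
  [1,0,0,3,0,0,0],
  [1,0,0,0,0,0,0],
  [1,0,0,1,0,0,0],
  [1,0,0,0,0,0,0],
  [1,0,0,0,0,0,0],
])

```text
t: 51.95
eef_pos: [0.5514, -0.249, 0.0992]
ee_rot: [3.141, -0.002, -0.062]
force: [-1.0, 0.8, -1.3]
width: 0.0101
gripper_force: 25.0
```

Emit:
servo_tool([
  [1,0,0,1,0,0,0],
  [1,0,0,0,0,0,0],
  [1,0,0,0,0,0,0],
])

```text
t: 52.2
eef_pos: [0.5509, -0.2491, 0.0973]
ee_rot: [3.142, -0.0, -0.062]
force: [0.5, 0.8, -1.4]
width: 0.0096
gripper_force: 25.0
```

Emit:
servo_tool([
  [1,0,0,0.6,0,0,0],
  [1,0,0,0.6,0,0,0],
  [1,0,0,0,0,0,0],
  [1,0,0,0,0,0,0],
])

```text
t: 52.53
eef_pos: [0.5509, -0.2491, 0.0969]
ee_rot: [3.141, -0.001, -0.062]
force: [-2.7, 1.4, 6.9]
width: 0.0099
gripper_force: 25.0
```

Contact; releasing and retreating upward.

Emit:
servo_tool([
  [0.7,0,0,0,0,0,0],
  [0.3,0,0,0,0,0,0],
  [0.3,0,0,0,0,0,0],
  [0.3,0,0,0,0,0,0],
  [0.3,0,0,-5,0,0,0],
  [0.3,0,0,-20,0,0,0],
  [0.3,0,0,-40,0,0,0],
  [0.3,0,0,-38,0,0,0],
  [0.3,0,-40,0,0,0,0],
  [0.3,0,-40,0,0,0,0],
  [0.3,0,-40,0,0,0,0],
  [0.3,0,-40,0,0,0,0],
  [0.3,0,-40,0,0,0,0],
  [0.3,0,0,0,0,0,0],
  [0.3,0,0,0,0,0,0],
])

```text
t: 53.78
eef_pos: [0.5634, -0.0472, 0.1993]
ee_rot: [-3.141, -0.001, -0.058]
force: [0.2, -0.7, 0.5]
width: 0.031
gripper_force: 0.0
```

```bash
python3 - <<'E'
from hg import *
f=arm.grab_frame('scene');g=arm.grab_frame('side')
a=cv2.resize(f['color'][130:340,100:310],(400,400),interpolation=cv2.INTER_CUBIC);b=cv2.resize(g['color'][180:480,160:460],(400,400),interpolation=cv2.INTER_CUBIC)
cv2.imwrite('pics/end.png',np.hstack([a,b])[:,:,::-1])
E
```

```text
(no output)
```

View pics/end.png

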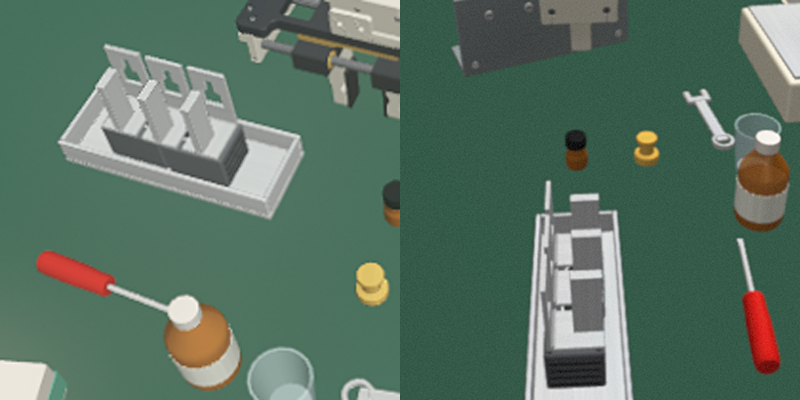

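All three hangers stand upright on the two castings in the tray, the board is empty, and the bystanders have not moved.

```bash
python3 -c "
from station import arm
print(arm.job_done())"
```

```text
the job is handed in; nothing more can be done
None
```

The job is handed in: both castings lie flat on the tray floor, all three hangers are off their screws and stand upright on the castings inside the tray, and the other things on the bench were left where they were.

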